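Reset a scraper in the sharpening jig with the toggle clamp

TASK

The scraper clamped in the sharpening jig sits too far back from the blue stop. Swing the toggle clamp's red handle all the way back so that the clamp is fully open, slide the scraper along its channel until its nose rests against the stop, then swing the handle back up over centre so that the clamp is locked down on the blade again. Leave the bowl, the wax jar and the finial where they are.

Things in the scene. Friction and masses are not known exactly. Their poses are not given: they have to be found in the camera images.
- jig: Sharpening jig fixed to the bench: plywood board 250 (x) x 300 (y) x 18 mm; origin on the bench, board centre at x +20 mm; x points roughly away from the robot, z up. An aluminium channel runs along y at x = +60 mm, from y = -2 to +120 mm (blue stop): floor 30 mm above the bench, rails 5 mm high, 26 mm apart inside.
- stop_face (a point): Point on the face of the blue stop block (64 wide, 48 mm high above the bench, 22 mm thick) at the end of the channel, on the channel's centre line, 33 mm above the bench. Axes as the jig; the face looks to the jig's -y.
- clamp_handle (a joint): Handle angle (rad) about the jig's y axis through handle_pivot. 0: locked, handle upright (leaning 0.1 rad to jig +x, the channel). Grows as it swings back to jig -x, towards the robot; 1.05: fully open (leaning 0.95 rad). Dead centre at about 0.16: below it the clamp snaps locked, just above it springs back to about 0.5. Stays where left when open. Needs about 6 N at the grip.
- handle_pivot (a point): Hinge axis of the handle, 68 mm above the bench, in the clamp's middle plane (jig y = +45 mm). Axes as the jig. The clamp's steel frame spans jig x -50 to +18 mm, up to 94 mm above the bench; its arm (pivot at jig x -10 mm, 82 mm high) reaches over the channel at x = +60 mm and rises as the handle swings back.
- handle_end (a point): On the handle's centre line, 95 mm from the pivot, at the centre of the round top end of the red grip. The grip is a round bar 22 mm in diameter from 40 to 95 mm from the pivot, plus the round ends (11 mm).
- clamp_pad: Black rubber pad 20 mm in diameter, 12 mm high, sprung on the end of the clamp's arm; origin at the centre of its underside. Locked, it presses on the blade with about 20 N; open, it stands about 60 mm above the blade.
- scraper: Woodturner's scraper lying flat in the channel, about 0.2 kg: steel blade 24 wide (x), 130 long (y), 6 mm thick; origin at the centre of the blade's underside; +y points to the nose. A brass ferrule and a round dark wooden handle, together 110 mm long and up to 27 mm in diameter, follow at the -y end and overhang the board.
- scraper_nose (a point): Middle of the square front end of the blade, 65 mm from the scraper's origin along +y, at half the blade's thickness.
- scraper_butt (a point): Middle of the flat rear end of the wooden handle (25 mm diameter there), 175 mm from the scraper's origin along -y, 33 mm above the bench.
- bowl: Turned light wooden bowl, 110 mm across, 45 mm high; origin under its centre. Leave it alone.
- wax: Amber glass wax jar, 64 mm in diameter, 65 mm high; origin under its centre. Leave it alone.
- finial: Turned light wooden finial, 60 mm foot, 87 mm high; origin under its centre. Leave it alone.
Not all that is in view belongs to the job. Of the things like the scraper, leave any that is white; of the rest the larger one is meant.

How it is judged:
On the way, in this order (a step that is already met when the one before it is completed fails the run):
1. the clamp is swung fully open (handle beyond 0.9 rad) (value of joint clamp_handle above 0.9 rad), for 0.2 s.
2. with the clamp open (handle beyond 0.6 rad), the scraper's nose rests against the stop (within 2 mm) (value of joint clamp_handle above 0.6 rad and y of scraper_nose in the frame of stop_face above -0.002 m), for 0.2 s.
At the end, for the whole second after the job is handed in: The clamp is locked over centre (handle below 0.06 rad) with its pad pressing on the blade (over 8 N); the scraper lies flat and still in the channel, along it within 0.1 rad, its nose within 2 mm of the stop, 4 mm of the channel's centre line and 3 mm of its proper height (value of joint clamp_handle below 0.06 rad and contact force between clamp_pad and scraper above 8 N and y of scraper_nose in the frame of stop_face between -0.002 and 0.002 m and x of scraper_nose in the frame of stop_face between -0.004 and 0.004 m and z of scraper_nose in the frame of stop_face between -0.003 and 0.003 m and angle between the y axis of scraper and the y axis of jig, either way round below 0.1 rad and angle between scraper's own z axis and vertical below 0.05 rad and linear speed of scraper below 0.01 m/s); the robot touches nothing.
It fails at once if the bowl is knocked or moved (over 30 mm) (distance of bowl from where it was at the start of the episode above 0.03 m).
It fails at once if the wax jar is knocked or moved (over 30 mm) (distance of wax from where it was at the start of the episode above 0.03 m).
It fails at once if the finial is knocked or moved (over 30 mm) (distance of finial from where it was at the start of the episode above 0.03 m).
It also fails if it takes over 56 s, if anything falls off the work surface, if the arm or the gripper's body presses on something with over 40 N, if the wrist force passes 120 N, or if a joint passes its speed limit or range.

ROBOT

A 6-joint arm with a two-finger parallel gripper is mounted at the origin on the work surface. World frame = base frame: x ahead of the robot, y to its left, z up, the work surface at z = 0. Lengths are in m, angles in rad, forces in N, time in s.
With the tool pointing down it reaches from about 0.325 to 0.775 m from the base axis. Payload 9.3 kg.
Tool frame: the origin (TCP) lies between the finger pads; the fingertips stand 17 mm ahead of it and the grasp point (between the pads) lies 2 mm behind it; z points along the fingers, y is the line along which they close (so a half turn about z gives the same grasp; the last joint's range is limited). The gripper opens to 85 mm and grips with 20 to 120 N. Pads are 22 mm wide; open, the fingers measure 114 mm over their backs; the gripper's body (76 mm by 85 mm) begins 54 mm behind the grasp point. The pads swing forward as they close: fully open they stand 13 mm farther back than shut.
Start: joints at [-1.388, 0.259, 0.021, 1.334, 0, 1.418], TCP at [0.181, -0.519, 0.248] pointing down, gripper open.
Joint ranges: [-3.04, 3.04], [-0.91, 1.82], [-1.04, 1.36], [-1.92, 1.95], [-1.52, 1.45], [-3.14, 3.14]. Speed limits (rad/s): [2.22, 2.22, 2.79, 3.14, 3.14, 3.14].

INTERFACE

Orientations are given as a 3x3 rotation matrix whose columns are the frame's x, y, z axes.
In Python, from station import ctrl gives the robot as it stands.
- The arm moves only by the tool move_arm, never from a script. Its arguments are lists of equal length, an entry for each row: "translation": the shift along the tool's x, y, z in cm, a list of three; "twist": the turn about the tool's z in degrees. A call has 1 to 10 rows; each row shifts and turns the commanded pose from where the row before left it, along the tool's axes as they then stand; what a row does not reach is not made up. A row lasts 1/10 s, in which the tool goes at most 50 mm and 8.59 degrees, less where a joint would pass 70% of its speed; a pose out of reach is approached as far as the arm can. A call with a gripper value outside its range is refused whole. "gripper" is the closure, from 0 (fully open) to 1 (shut), set as the call begins (left out, the last holds). The fingers move at their own pace and stop on an object; "force" is the grip in N (left out, the last holds). Time passes only in rows, so rows that do not move let the fingers close. It gives the time, the measured TCP pose, the force, the opening and the grip force at its end, in the units of the state.
- ctrl.state(): the state, without advancing time (a new reading comes with each control period).
- ctrl.capture(name): name is "scene" or "top" or "wrist"; returns the picture (384x512x3 uint8, blue, green, red); there is no depth.
- ctrl.camera_params(name): a dict with "vfov" (degrees; the focal length in pixels is half the picture's height over the tangent of half this angle, whatever the lens; pixels are square), "cx", "cy" (the principal point, pixels), "R" (3x3) and "t" (3): a world point X has camera coordinates R X + t; the wrist camera has in their place "hand_eye" (4x4, takes a point from camera to tool coordinates, whose origin is the TCP and whose axes are the flange's). Camera axes: x right, y down, z forward; pixel columns grow to the right and rows downward; lengths in m; the calibration is good to about 2 mm. A picture is of the moment at which its call begins: read the wrist's pose just before it. camera_params takes no time and is no camera call.
- ctrl.finish_job(): hands the job in; it is judged then, once.
The state is a dict: "clock": time; "joint_positions": joint angles; "dq": joint speeds; "effort": joint torques, N m; "tool_pos": TCP position; "orientation": TCP orientation; "force": force on the tool from outside, world axes, zero at the start; "torque": the same for the moment, N m; "width": opening from 0.0 (shut) to 1.0 (fully open); "grasp_force": force on a finger pad.
Only numpy, scipy, OpenCV 4.12 (cv2) and the standard library are available. Lean on these libraries where they do the work, as an engineer would, in place of code of your own. Each camera call takes 0.05 s, during which the arm holds its last target. There are 200 camera calls.

## Working session

There is one attempt and no reset: what is moved stays moved. The work goes in short steps, Python scripts to look and compute and a tool call to move; the robot and the scene stay as the last step left them, time stands still between calls to the robot, and variables do not carry over. Pictures are saved under pics/ and viewed, at most 10 in all, crops included, and the job is handed in when it is done.

Besides the shell and the picture viewer there is one more tool, called after "Request:" in YAML: its name, and indented under it one key for each argument. move_arm: Moves the arm, as the interface text tells. Its arguments: {"type":"object","properties":{"translation":{"type":"array","items":{"type":"array","items":{"type":"number"}}},"twist":{"type":"array","items":{"type":"number"}},"gripper":{"type":"number"},"force":{"type":"number"}},"required":["translation","twist"]}

```bash
mkdir -p pics; ls
python3 - <<'E'
from station import ctrl
import cv2,numpy as np
s=ctrl.state();print(s['clock'],s['tool_pos'],s['orientation'],s['width'])
for n in('scene','top'):
    cv2.imwrite(f'pics/{n}0.png',ctrl.capture(n));p=ctrl.camera_params(n);print(n,p)
print(ctrl.camera_params('wrist'))
E
```

```text
pics
0.0 [ 0.18119329 -0.5190382   0.2476572 ] [[ 9.44160713e-01  3.29485203e-01 -2.21703987e-04]
 [ 3.29485206e-01 -9.44159848e-01  1.29608278e-03]
 [ 2.17716094e-04 -1.29675862e-03 -9.99999136e-01]] 1.0026226791781123
scene {'vfov': 51.62144087345141, 'cx': 251.9922771460467, 'cy': 192.41957706801543, 'R': array([[ 0.35767289,  0.93361961,  0.02060394],
       [ 0.65491087, -0.23504824, -0.71822286],
       [-0.66570403,  0.27038259, -0.69550801]]), 't': array([-0.19210129, -0.23068625,  1.46701731])}
top {'vfov': 46.15672243094089, 'cx': 257.52431965569167, 'cy': 189.09343298921837, 'R': array([[-0.01081631, -0.99986343, -0.01249555],
       [-0.99875879,  0.01141028, -0.04848395],
       [ 0.0486199 ,  0.01195562, -0.9987458 ]]), 't': array([0.0113698 , 0.49793121, 1.3831497 ])}
{'vfov': 65.89176422138388, 'cx': 252.23856704121056, 'cy': 190.8207585854809, 'hand_eye': array([[-8.67653070e-04, -9.46607108e-01, -3.22388323e-01,
         8.23810396e-02],
       [ 9.99999621e-01, -8.42329213e-04, -2.18053561e-04,
         4.73300614e-04],
       [-6.51460517e-05, -3.22388390e-01,  9.46607480e-01,
        -1.26670596e-01],
       [ 0.00000000e+00,  0.00000000e+00,  0.00000000e+00,
         1.00000000e+00]])}
```

View pics/scene0.png

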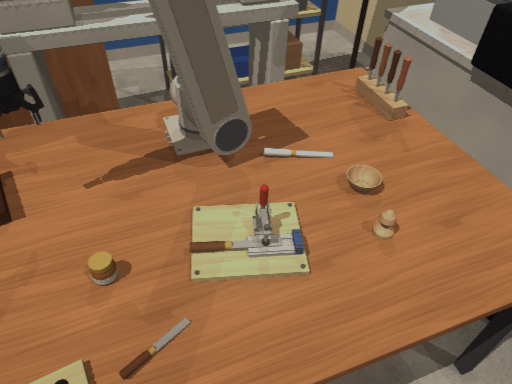

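View pics/top0.png

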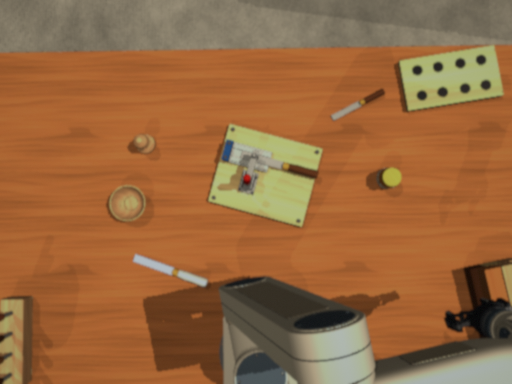

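The scene shows one jig: board corners in the top view at about (231,125), (322,150), (302,226) and (209,203). The blue stop is at (228,151), the red grip at (247,178) and the scraper butt at (316,174). The white scraper and the small one lie elsewhere on the bench.

```bash
cat > h.py <<'E'
import numpy as np,cv2
from station import ctrl
def cam(n,s=None):
    p=ctrl.camera_params(n);f=192/np.tan(np.radians(p['vfov']/2))
    if n=='wrist':
        H=p['hand_eye'];R=s['orientation']@H[:3,:3];c=s['orientation']@H[:3,3]+s['tool_pos']
        R=R.T;t=-R@c
    else:R,t=p['R'],p['t']
    return R,t,f,p['cx'],p['cy']
def ray(C,uv):
    R,t,f,cx,cy=C;d=R.T@np.array([(uv[0]-cx)/f,(uv[1]-cy)/f,1]);return -R.T@t,d
def onz(C,uv,z):
    o,d=ray(C,uv);return o+d*(z-o[2])/d[2]
def proj(C,X):
    R,t,f,cx,cy=C;q=R@X+t;return np.array([f*q[0]/q[2]+cx,f*q[1]/q[2]+cy])
def tri(a,b):
    (o1,d1),(o2,d2)=a,b
    k=np.linalg.lstsq(np.c_[d1,-d2],o2-o1,rcond=None)[0]
    p,q=o1+k[0]*d1,o2+k[1]*d2;return (p+q)/2,np.linalg.norm(p-q)
def blob(m):
    n,l,st,c=cv2.connectedComponentsWithStats(m.astype(np.uint8))
    i=1+np.argmax(st[1:,4]);return l==i,c[i],st[i]
E
python3 - <<'E'
from h import *
for n in('top','scene'):
    im=cv2.imread(f'pics/{n}0.png');C=cam(n)
    h=cv2.cvtColor(im,cv2.COLOR_BGR2HSV);H,S,V=[h[...,i].astype(int) for i in range(3)]
    m=(H>22)&(H<45)&(S>40)&(V>120)
    if n=='top': m[:, 340:]=0
    else: m[:200]=0;m[290:]=0
    b,c,st=blob(m)
    hull=cv2.convexHull(np.argwhere(b)[:,::-1].astype(np.int32))
    P=np.array([onz(C,q[0].astype(float),.018)[:2] for q in hull])
    r=cv2.minAreaRect((P*1000).astype(np.float32));print(n,st,r,cv2.boxPoints(r).round())
    q={}
    for k,mm in dict(red=((H<6)|(H>174))&(S>170)&(V>70),blue=(H>100)&(H<125)&(S>110)).items():
        mm=mm.copy();mm[:110]=0
        if n=='top':mm[:,:200]=0;mm[:,330:]=0;mm[240:]=0
        else: mm[:,:185]=0;mm[:,312:]=0;mm[:180]=0
        b,c,st=blob(mm);print(k,c,st)
        p=np.argwhere(b)[:,::-1].astype(np.int32);print(cv2.boxPoints(cv2.minAreaRect(p)).round(1).tolist())
        print(onz(C,c,.048))
E
```

```text
top [ 209  161  105   66 3850] ((497.4372253417969, -4.5436248779296875), (300.032958984375, 155.7992401123047), 74.08767700195312) [[ 381. -127.]
 [ 531. -170.]
 [ 613.  118.]
 [ 464.  161.]]
red [246.46341463 178.70731707] [244 175   6   8  41]
[[244.0, 175.0], [249.0, 175.0], [249.0, 182.0], [244.0, 182.0]]
[0.52807622 0.03847977 0.048     ]
blue [227.20238095 150.36904762] [223 142   9  18  84]
[[222.10000610351562, 158.5], [226.5, 140.89999389648438], [231.89999389648438, 142.1999969482422], [227.5, 159.89999389648438]]
[0.61487625 0.09606901 0.048     ]
scene [ 191  250  119   29 2406] ((629.398193359375, -42.81658935546875), (299.01165771484375, 78.07359313964844), 74.03426361083984) [[ 551. -176.]
 [ 626. -197.]
 [ 708.   90.]
 [ 633.  112.]]
red [263.05       194.15833333] [260 185   8  21 120]
[[258.3999938964844, 204.5], [261.20001220703125, 184.3000030517578], [267.79998779296875, 185.3000030517578], [264.8999938964844, 205.39999389648438]]
[0.43828508 0.07143562 0.048     ]
blue [297.59210526 238.88157895] [293 232  10  16  76]
[[293.0, 232.0], [299.20001220703125, 230.6999969482422], [302.70001220703125, 246.89999389648438], [296.5, 248.1999969482422]]
[0.62487225 0.09362966 0.048     ]
```

Run:
```python
from h import *
T,S=cam('top'),cam('scene')
print('grip top',tri(ray(T,(246.5,177.5)),ray(S,(264.5,188.))))
print('stop c',tri(ray(T,(227.2,150.4)),ray(S,(297.6,238.9))))
print('butt', onz(T,(317,174),.033), onz(S,(191,246),.033))
```

```text
grip top (array([0.52361777, 0.03502801, 0.16053005]), np.float64(0.0016527439360156187))
stop c (array([0.61670044, 0.09781091, 0.03672718]), np.float64(0.001844964878387572))
butt [ 0.54102684 -0.17632328  0.033     ] [ 0.54029556 -0.17272353  0.033     ]
```

Request:
move_arm:
  translation:
    - [0, 0, -2.5]
    - [0, 0, -2.5]
    - [0, 0, -2.5]
    - [0, 0, -2.5]
    - [0, 0, 0]
  twist: [7, 7, 7, 7, 7]

```text
clock: 0.6
tool_pos: [0.1814, -0.5199, 0.3512]
orientation: [[0.961, -0.276, 0.001], [-0.276, -0.961, -0.004], [0.002, 0.004, -1.0]]
force: [1.5, 0.3, 0.4]
width: 1.002
grasp_force: 0.0
```

Request:
move_arm:
  translation:
    - [1.6, -4.7, 0]
    - [1.6, -4.7, 0]
    - [1.6, -4.7, 0]
    - [1.6, -4.7, 0]
    - [1.6, -4.7, 0]
    - [1.6, -4.7, 0]
    - [1.6, -4.7, 0]
    - [1.6, -4.7, 0]
    - [1.6, -4.7, 0]
    - [1.6, -4.7, 0]
  twist: [0, 0, 0, 0, 0, 0, 0, 0, 0, 0]

```text
clock: 1.6
tool_pos: [0.4635, -0.1084, 0.3482]
orientation: [[0.962, -0.272, -0.0], [-0.272, -0.962, -0.0], [-0.0, 0.0, -1.0]]
force: [0.6, -0.7, -0.0]
width: 1.004
grasp_force: 0.0
```

Request:
move_arm:
  translation:
    - [1, -4, 0]
    - [1, -4, 0]
    - [1, -4, 0]
    - [0, 0, 0]
    - [0, 0, 0]
  twist: [0, 0, 0, 0, 0]

```text
clock: 2.1
tool_pos: [0.5167, -0.0312, 0.348]
orientation: [[0.973, -0.231, 0.004], [-0.232, -0.973, 0.022], [-0.001, -0.022, -1.0]]
force: [0.1, -0.7, 0.1]
width: 1.0
grasp_force: 0.0
```

Run:
```python
from h import *
s=ctrl.state();print(s['tool_pos'],s['clock'])
cv2.imwrite('pics/w1.png',ctrl.capture('wrist'))
np.savez('w1.npz',tool_pos=s['tool_pos'],orientation=s['orientation'])
```

```text
[ 0.51669076 -0.0312286   0.34804724] 2.1
```

View pics/w1.png

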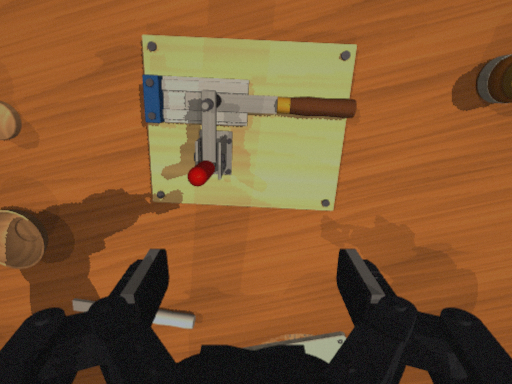

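The wrist view shows the whole jig: board corners at (142,36), (357,44), (334,210) and (152,204), stop face at x≈161, grip end at (198,176) and butt at (355,108). The wrist joint seems to be at its range limit, so I'll use the half-turned grasp.

Run:
```python
from h import *
print(ctrl.state()['joint_positions'])
s=dict(np.load('w1.npz'));C=cam('wrist',s);im=cv2.imread('pics/w1.png')
h=cv2.cvtColor(im,cv2.COLOR_BGR2HSV);H,S,V=[h[...,i].astype(int) for i in range(3)]
m=(H>22)&(H<45)&(S>40)&(V>70);m[230:]=0
m=cv2.morphologyEx(m.astype(np.uint8),cv2.MORPH_OPEN,np.ones((3,3)))
n,l,st,c=cv2.connectedComponentsWithStats(m);m=np.isin(l,[i for i in range(1,n) if st[i,4]>300])
hull=cv2.convexHull(np.argwhere(m)[:,::-1].astype(np.int32))
P=np.array([onz(C,q[0].astype(float),.018)[:2] for q in hull])
r=cv2.minAreaRect((P*1000).astype(np.float32));print(r)
b=cv2.boxPoints(r);a=np.radians(r[2]);
c=np.array(r[0])/1000
# yaw: y axis along the longer side with +y
e=[b[1]-b[0],b[2]-b[1]];L=max(e,key=np.linalg.norm);L=L/np.linalg.norm(L);L*=np.sign(L[1])
X=np.array([L[1],-L[0]]);o=c-.02*X
print('jig o',o,'yaw',np.degrees(np.arctan2(X[1],X[0])))
J=np.c_[X,L]
def j(uv,z):return (J.T@(onz(C,uv,z)[:2]-o)*1000).round(1)
red=((H<6)|(H>174))&(S>150)&(V>60);red[230:]=0;red[:150]=0;red[:,:170]=0;red[:,230:]=0
b_,cc,st=blob(red);print('red',cc,st)
p=np.argwhere(b_)[:,::-1]; 
print('grip end c', j((198,176),.1625), onz(C,(198,176),.1625))
blue=(H>100)&(H<125)&(S>110);blue[150:]=0;blue[:,:120]=0;blue[:,190:]=0
b_,cc,st=blob(blue);print('blue',cc,st,j((st[0]+st[2],cc[1]),.048),j(cc,.048))
print('butt',j((355.5,108),.033),'blade end',j((278,105),.036))
np.savez('jig.npz',o=o,J=J)
t=cam('top')
gt=np.array([0.5236,0.0350]);print('grip tri in jig',J.T@(gt-o)*1000)
print('stop tri',J.T@(np.array([.6167,.0978])-o)*1000)
```

```text
[-0.23544903  0.19183334  0.1839404   1.56391077  0.0220082   3.14068256]
((545.0006713867188, -20.528274536132812), (298.99310302734375, 248.38186645507812), 73.98443603515625)
jig o [ 0.52577694 -0.01501031] yaw -16.015556
red [200.75221239 172.69469027] [188 161  27  25 452]
grip end c [-14.2  44.5] [0.5244531  0.03169475 0.1625    ]
blue [153.0069735   98.36401674] [143  75  21  48 717] [ 61.2 112.9] [ 60.5 128.2]
butt [  59.9 -156.7] blade end [ 59.1 -45.8]
grip tri in jig [-15.89020352  47.468633  ]
stop tri [ 56.26986887 133.51729715]
```

Request:
move_arm:
  translation:
    - [0, 0, 0]
    - [0, 0, 0]
    - [0, 0, 0]
    - [0, 0, 0]
    - [0, 0, 0]
    - [0, 0, 0]
    - [0, 0, 0]
    - [0, 0, 0]
    - [0, 0, 0]
    - [0, 0, 0]
  twist: [-8.5, -8.5, -8.5, -8.5, -8.5, -8.5, -8.5, -8.5, -8.5, -8.5]

```text
clock: 3.15
tool_pos: [0.5161, -0.0324, 0.3488]
orientation: [[0.312, 0.95, 0.005], [0.95, -0.312, 0.022], [0.022, -0.002, -1.0]]
force: [1.2, 0.2, -1.0]
width: 1.001
grasp_force: 0.0
```

Request:
move_arm:
  translation:
    - [0, 0, 0]
    - [0, 0, 0]
    - [0, 0, 0]
    - [0, 0, 0]
    - [0, 0, 0]
    - [0, 0, 0]
    - [0, 0, 0]
    - [0, 0, 0]
    - [0, 0, 0]
    - [0, 0, 0]
  twist: [-8.5, -8.5, -8.5, -8.5, -8.5, -8.5, -8.5, -8.5, -8.5, -8.5]

```text
clock: 4.15
tool_pos: [0.5161, -0.0324, 0.3488]
orientation: [[-0.919, 0.394, 0.005], [0.394, 0.919, 0.022], [0.004, 0.022, -1.0]]
force: [-0.7, -0.2, 0.5]
width: 1.0
grasp_force: 0.0
```

Request:
move_arm:
  translation:
    - [0, 0, 0]
    - [0, 0, 0]
  twist: [-7.4, 0]

```text
clock: 4.35
tool_pos: [0.5162, -0.0323, 0.3488]
orientation: [[-0.961, 0.276, 0.005], [0.276, 0.961, 0.022], [0.001, 0.022, -1.0]]
force: [-0.1, -0.1, 0.2]
width: 1.001
grasp_force: 0.0
```

```bash
cat >> h.py <<'E'
def where():
    s=ctrl.state();d=np.load('jig.npz');J=d['J'];R=s['orientation']
    p=np.r_[J.T@(s['tool_pos'][:2]-d['o']),s['tool_pos'][2]]*1000
    print('t',s['clock'],'jig mm',p.round(1),'F',s['force'].round(1),'w',round(s['width'],3),'gf',s['grasp_force'],'q6',s['joint_positions'][5].round(2))
    print('tool axes in jig\n',(np.block([[J.T,np.zeros((2,1))],[0,0,1]])@R).round(3))
E
python3 -c "
from h import *
where()"
```

```text
t 4.35 jig mm [ -4.4 -19.2 348.8] F [-0.1 -0.1  0.2] w 1.001 gf 0.0 q6 0.04
tool axes in jig
 [[-1.    -0.    -0.001]
 [-0.     1.     0.022]
 [ 0.001  0.022 -1.   ]]
```

Request:
move_arm:
  translation:
    - [0.6, 3, 0]
    - [0.56, 2.97, 0]
    - [0, 0, 4]
    - [0, 0, 4]
    - [0, 0, 4]
    - [0, 0, 4]
    - [0, 0, 3]
    - [0, 0, 1.5]
    - [0, 0, 0]
    - [0, 0, 0]
  twist: [0, 0, 0, 0, 0, 0, 0, 0, 0, 0]
  gripper: 0

```text
clock: 5.35
tool_pos: [0.5233, 0.0333, 0.1456]
orientation: [[-0.96, 0.279, 0.005], [0.279, 0.96, 0.022], [0.001, 0.022, -1.0]]
force: [-0.6, -0.7, -0.6]
width: 1.001
grasp_force: 0.0
```

```bash
python3 -c "
from h import *
where()
cv2.imwrite('pics/w2.png',ctrl.capture('wrist'))"
```

```text
t 5.35 jig mm [-15.7  45.7 145.6] F [-0.6 -0.7 -0.6] w 1.001 gf 0.0 q6 0.17
tool axes in jig
 [[-1.     0.003 -0.001]
 [ 0.003  1.     0.022]
 [ 0.001  0.022 -1.   ]]
```

View pics/w2.png

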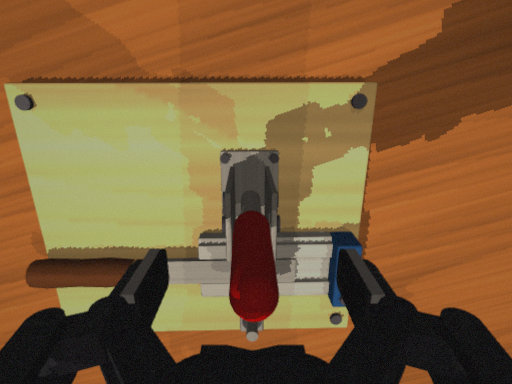

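The red grip (its end at (253,295)) is centred between the open fingers. I'll close on it.

Request:
move_arm:
  translation:
    - [0, 0, 0]
    - [0, 0, 0]
    - [0, 0, 0]
    - [0, 0, 0]
    - [0, 0, 0]
    - [0, 0, 0]
    - [0, 0, 0]
    - [0, 0, 0]
  twist: [0, 0, 0, 0, 0, 0, 0, 0]
  gripper: 1
  force: 45

```text
clock: 6.2
tool_pos: [0.5232, 0.0335, 0.1453]
orientation: [[-0.961, 0.276, 0.005], [0.276, 0.961, 0.021], [0.001, 0.022, -1.0]]
force: [-1.4, -1.4, 5.6]
width: 0.246
grasp_force: 44.0
```

Run:
```python
from h import *
where()
# arc waypoints: contact radius 80, pivot x -24
r=80;p=None
for th in np.r_[0,np.arange(.1,1.11,.1),1.05]:
    q=np.array([-24+r*np.sin(.1-th),68+r*np.cos(.1-th)])
    if p is not None:print(th.round(2),'tool x,z cm',(-(q-p)/10).round(2))
    p=q
```

```text
t 6.2 jig mm [-15.9  45.9 145.3] F [-1.4 -1.4  5.6] w 0.246 gf 44.01048123836517 q6 0.17
tool axes in jig
 [[-1.    -0.    -0.001]
 [-0.     1.     0.022]
 [ 0.001  0.022 -1.   ]]
0.1 tool x,z cm [ 0.8  -0.04]
0.2 tool x,z cm [0.8  0.04]
0.3 tool x,z cm [0.79 0.12]
0.4 tool x,z cm [0.77 0.2 ]
0.5 tool x,z cm [0.75 0.27]
0.6 tool x,z cm [0.72 0.35]
0.7 tool x,z cm [0.68 0.42]
0.8 tool x,z cm [0.64 0.48]
0.9 tool x,z cm [0.59 0.55]
1.0 tool x,z cm [0.53 0.6 ]
1.1 tool x,z cm [0.47 0.65]
1.05 tool x,z cm [-0.22 -0.33]
```

Request:
move_arm:
  translation:
    - [0.8, 0, -0.04]
    - [0.8, 0, 0.04]
    - [0.79, 0, 0.12]
    - [0.77, 0, 0.2]
    - [0.75, 0, 0.27]
    - [0, 0, 0]
  twist: [0, 0, 0, 0, 0, 0]

```text
clock: 6.8
tool_pos: [0.4844, 0.0448, 0.1389]
orientation: [[-0.961, 0.276, 0.004], [0.276, 0.961, 0.022], [0.002, 0.022, -1.0]]
force: [-1.8, -2.9, 3.2]
width: 0.244
grasp_force: 44.5
```

Request:
move_arm:
  translation:
    - [0.72, 0, 0.35]
    - [0.68, 0, 0.42]
    - [0.64, 0, 0.48]
    - [0.59, 0, 0.55]
    - [0.53, 0, 0.6]
    - [0.22, 0, 0.3]
    - [0, 0, 0]
    - [0, 0, 0]
    - [0, 0, 0]
  twist: [0, 0, 0, 0, 0, 0, 0, 0, 0]

```text
clock: 7.7
tool_pos: [0.453, 0.0541, 0.1119]
orientation: [[-0.961, 0.276, 0.004], [0.276, 0.961, 0.021], [0.002, 0.021, -1.0]]
force: [-0.8, -7.1, 2.4]
width: 0.247
grasp_force: 43.8
```

```bash
python3 -c "
from h import *
where()"
```

```text
t 7.7 jig mm [-89.   46.3 111.9] F [-0.8 -7.1  2.4] w 0.247 gf 43.793946504592896 q6 0.2
tool axes in jig
 [[-1.     0.    -0.002]
 [ 0.     1.     0.021]
 [ 0.002  0.021 -1.   ]]
```

Request:
move_arm:
  translation:
    - [0, 0, 0]
    - [0, 0, 0]
    - [0, 0, 0]
    - [0, 0, 0]
    - [0, 0, 0]
    - [0, 0, -3]
    - [0, 0, -4]
    - [0, 0, -4]
    - [0, 0, -4]
    - [0, 0, 0]
  twist: [0, 0, 0, 0, 0, 0, 0, 0, 0, 0]
  gripper: 0

```text
clock: 8.7
tool_pos: [0.4542, 0.0513, 0.267]
orientation: [[-0.961, 0.275, 0.013], [0.275, 0.961, 0.021], [-0.007, 0.024, -1.0]]
force: [1.2, 0.2, -0.7]
width: 1.003
grasp_force: 0.0
```

Run:
```python
from h import *
where()
d=np.load('jig.npz');T=cam('top')
print('wax',d['J'].T@(onz(T,(391,177),.065)[:2]-d['o'])*1000)
cv2.imwrite('pics/s2.png',cv2.resize(ctrl.capture('scene')[160:300,150:350],None,fx=4,fy=4))
```

```text
t 8.7 jig mm [-87.1  43.9 267. ] F [ 1.2  0.2 -0.7] w 1.003 gf 0.0 q6 0.19
tool axes in jig
 [[-1.    -0.001  0.007]
 [-0.     1.     0.024]
 [-0.007  0.024 -1.   ]]
wax [ 105.05744919 -361.92292096]
```

View pics/s2.png

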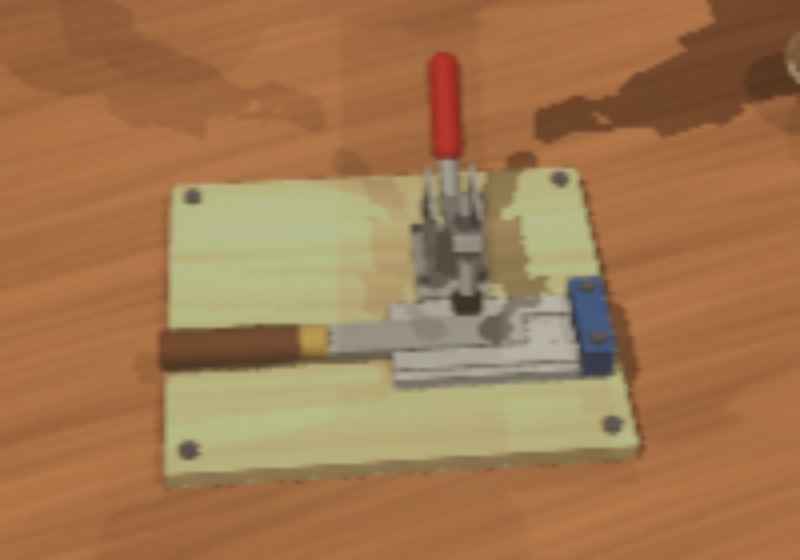

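The clamp is open: handle laid back, pad raised clear of the blade. I'll shut the fingers and move behind the butt.

Request:
move_arm:
  translation:
    - [-2.45, -3.95, 0]
    - [-2.45, -3.95, 0]
    - [-2.45, -3.95, 0]
    - [-2.45, -3.95, 0]
    - [-2.45, -3.95, 0]
    - [-2.45, -3.95, 0]
    - [0, 0, 4]
    - [0, 0, 4]
    - [0, 0, 4]
    - [0, 0, 0]
  twist: [0, 0, 0, 0, 0, 0, 0, 0, 0, 0]
  gripper: 1

```text
clock: 9.75
tool_pos: [0.5261, -0.2126, 0.1308]
orientation: [[-0.961, 0.276, -0.004], [0.276, 0.961, 0.028], [0.012, 0.025, -1.0]]
force: [-1.3, 0.7, 0.6]
width: 0.006
grasp_force: 0.0
```

```bash
python3 -c "
from h import *
where()"
```

```text
t 9.75 jig mm [  54.8 -189.8  130.8] F [-1.3  0.7  0.6] w 0.006 gf 0.0 q6 -0.26
tool axes in jig
 [[-1.     0.    -0.012]
 [-0.     1.     0.025]
 [ 0.012  0.025 -1.   ]]
```

Request:
move_arm:
  translation:
    - [-0.5, 0, 3]
    - [0, 0, 3]
    - [0, 0, 2.3]
    - [0, 0, 0]
    - [0, 0, 0]
  twist: [0, 0, 0, 0, 0]

```text
clock: 10.25
tool_pos: [0.5349, -0.2141, 0.055]
orientation: [[-0.961, 0.275, 0.006], [0.275, 0.961, 0.022], [0.001, 0.022, -1.0]]
force: [0.5, -0.0, 1.4]
width: 0.003
grasp_force: 0.0
```

```bash
python3 -c "
from h import *
where()
cv2.imwrite('pics/s3.png',cv2.resize(ctrl.capture('scene')[160:300,150:350],None,fx=4,fy=4))"
```

```text
t 10.25 jig mm [  63.7 -188.8   55. ] F [ 0.5 -0.   1.4] w 0.003 gf 0.0 q6 -0.26
tool axes in jig
 [[-1.    -0.001 -0.001]
 [-0.001  1.     0.022]
 [ 0.001  0.022 -1.   ]]
```

View pics/s3.png

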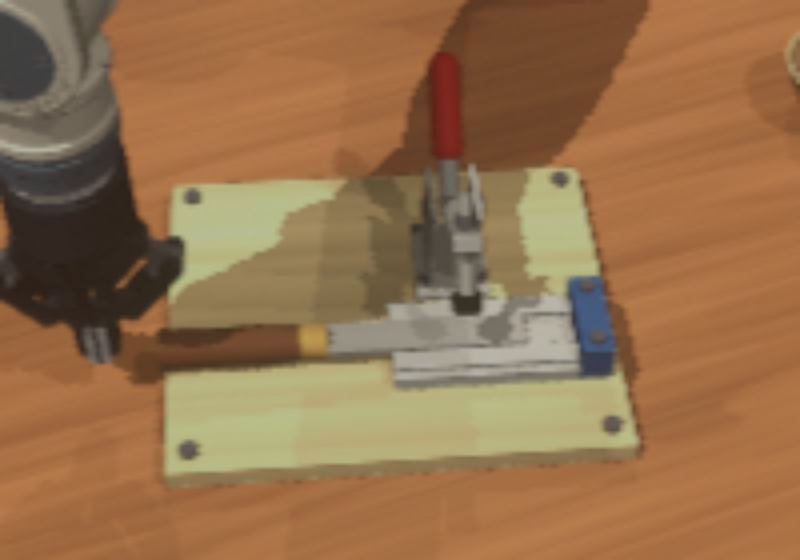

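Shut fingers (tips at (98,345)) stand behind the butt (at about (160,350)) and slightly high. I'll lower them by 8 mm, then push along +y.

Request:
move_arm:
  translation:
    - [0.35, 0, 0.8]
    - [0, 0, 0]
    - [0, 1, 0]
    - [0, 1, 0]
    - [0, 1, 0]
    - [0, 1, 0]
    - [0, 0.5, 0]
    - [0, 0, 0]
  twist: [0, 0, 0, 0, 0, 0, 0, 0]

```text
clock: 11.1
tool_pos: [0.5437, -0.1684, 0.0467]
orientation: [[-0.962, 0.274, 0.005], [0.274, 0.961, 0.022], [0.001, 0.023, -1.0]]
force: [-0.2, -0.5, -0.1]
width: -0.0
grasp_force: 0.0
```

Request:
move_arm:
  translation:
    - [0, 0.2, 0]
    - [0, 0.2, 0]
    - [0, 0.2, 0]
    - [0, 0, 0]
  twist: [0, 0, 0, 0]

```text
clock: 11.5
tool_pos: [0.5451, -0.1637, 0.0468]
orientation: [[-0.961, 0.276, 0.005], [0.276, 0.961, 0.022], [0.001, 0.022, -1.0]]
force: [0.4, -0.4, 0.6]
width: -0.004
grasp_force: 0.4
```

```bash
cat >> h.py <<'E'
def nose(name=None):
    d=np.load('jig.npz');S=cam('scene');im=ctrl.capture('scene')
    h=cv2.cvtColor(im,cv2.COLOR_BGR2HSV);H,Sa,V=[h[...,i].astype(int) for i in range(3)]
    m=(H>18)&(H<27)&(Sa>140)&(V>90);m[:225]=0;m[260:]=0;m[:,:190]=0;m[:,290:]=0
    b,c,st=blob(m);print('ferrule px',c,st,'jig',(d['J'].T@(onz(S,c,.04)[:2]-d['o'])*1000).round(1))
    if name:cv2.imwrite(name,cv2.resize(im[160:300,150:350],None,fx=4,fy=4))
E
python3 -c "
from h import *
where();nose('pics/s4.png')"
```

```text
t 11.5 jig mm [  59.6 -137.6   46.8] F [ 0.4 -0.4  0.6] w -0.004 gf 0.4219725128132268 q6 -0.17
tool axes in jig
 [[-1.    -0.    -0.001]
 [-0.     1.     0.022]
 [ 0.001  0.022 -1.   ]]
ferrule px [238.76470588 243.64705882] [236 241   6   7  34] jig [ 64.  -22.9]
```

Request:
move_arm:
  translation:
    - [0, 0.2, 0]
    - [0, 0.2, 0]
    - [0, 0.2, 0]
    - [0, 0, 0]
    - [0, 0, 0]
  twist: [0, 0, 0, 0, 0]

```text
clock: 12.05
tool_pos: [0.5466, -0.1588, 0.047]
orientation: [[-0.961, 0.276, 0.005], [0.276, 0.961, 0.02], [0.001, 0.021, -1.0]]
force: [-2.4, -6.1, 0.3]
width: 0.001
grasp_force: 3.3
```

Request:
move_arm:
  translation:
    - [0, 0.1, 0]
    - [0, 0.1, 0]
    - [0, 0, 0]
    - [0, 0, 0]
  twist: [0, 0, 0, 0]

```text
clock: 12.45
tool_pos: [0.547, -0.1585, 0.0471]
orientation: [[-0.961, 0.277, 0.004], [0.277, 0.961, 0.017], [0.001, 0.017, -1.0]]
force: [-4.5, -14.8, -0.6]
width: -0.002
grasp_force: 7.5
```

Request:
move_arm:
  translation:
    - [0, 0.1, 0]
    - [0, 0.1, 0]
    - [0, 0, 0]
    - [0, 0, 0]
  twist: [0, 0, 0, 0]

```text
clock: 12.85
tool_pos: [0.5473, -0.1582, 0.0473]
orientation: [[-0.96, 0.278, 0.003], [0.279, 0.96, 0.014], [0.0, 0.014, -1.0]]
force: [-6.8, -22.4, -0.4]
width: -0.002
grasp_force: 11.8
```

```bash
python3 -c "
from h import *
where();nose('pics/s5.png')"
```

```text
t 12.85 jig mm [  60.2 -131.7   47.3] F [ -6.8 -22.4  -0.4] w -0.002 gf 11.846810496062972 q6 -0.15
tool axes in jig
 [[-1.     0.003 -0.   ]
 [ 0.003  1.     0.014]
 [ 0.     0.014 -1.   ]]
ferrule px [240.66666667 243.66666667] [238 241   6   7  36] jig [ 64.4 -18. ]
```

View pics/s5.png

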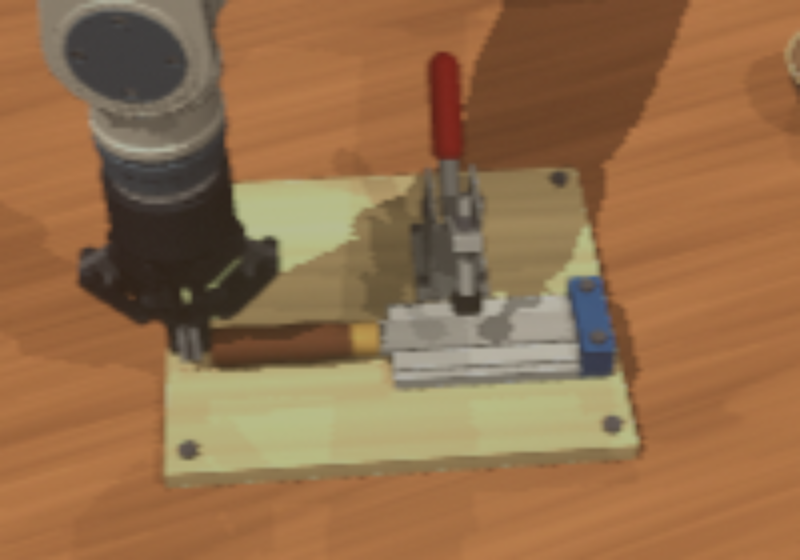

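The nose is at the stop: the push force rose sharply there, and the blade's tang end is about 8 mm off the channel as it should be. I'll back off and return to the handle.

Request:
move_arm:
  translation:
    - [0, -0.5, 0]
    - [0, -1, 0]
    - [0, -1, 0]
    - [0, 0, -4]
    - [0, 0, -4]
    - [0, 0, -4]
    - [0, 0, -4]
    - [0, 0, -4]
    - [0, 0, 0]
  twist: [0, 0, 0, 0, 0, 0, 0, 0, 0]

```text
clock: 13.8
tool_pos: [0.5414, -0.1835, 0.2519]
orientation: [[-0.961, 0.275, 0.013], [0.275, 0.961, 0.018], [-0.007, 0.021, -1.0]]
force: [0.3, -0.4, 1.0]
width: 0.002
grasp_force: 0.0
```

Request:
move_arm:
  translation:
    - [2.5, 3.3, 0]
    - [2.5, 3.3, 0]
    - [2.5, 3.3, 0]
    - [2.5, 3.3, 0]
    - [2.5, 3.3, 0]
    - [2.5, 3.3, 0]
    - [0, 0, 0]
    - [0, 0, 0]
  twist: [0, 0, 0, 0, 0, 0, 0, 0]
  gripper: 0

```text
clock: 14.6
tool_pos: [0.45, 0.0497, 0.2509]
orientation: [[-0.962, 0.273, 0.005], [0.273, 0.962, 0.022], [0.001, 0.023, -1.0]]
force: [0.6, -0.4, 0.1]
width: 0.998
grasp_force: 0.0
```

```bash
python3 -c "
from h import *
where();nose()"
```

```text
t 14.6 jig mm [-90.7  41.3 250.9] F [ 0.6 -0.4  0.1] w 0.998 gf 0.0 q6 0.19
tool axes in jig
 [[-1.    -0.003 -0.001]
 [-0.003  1.     0.023]
 [ 0.001  0.023 -1.   ]]
ferrule px [240.775 244.05 ] [238 241   6   8  40] jig [ 65.7 -17.8]
```

Request:
move_arm:
  translation:
    - [-0.15, 0.15, 4]
    - [0, 0, 4]
    - [0, 0, 4]
    - [0, 0, 1.9]
    - [0, 0, 0]
  twist: [0, 0, 0, 0, 0]

```text
clock: 15.15
tool_pos: [0.4516, 0.0521, 0.1094]
orientation: [[-0.961, 0.277, -0.001], [0.277, 0.961, 0.022], [0.007, 0.021, -1.0]]
force: [-1.6, -0.5, 0.8]
width: 1.005
grasp_force: 0.0
```

Request:
move_arm:
  translation:
    - [0, 0, 0]
    - [0, 0, 0]
    - [0, 0, 0]
    - [0, 0, 0]
    - [0, 0, 0]
    - [0, 0, 0]
    - [0, 0, 0]
    - [0, 0, 0]
  twist: [0, 0, 0, 0, 0, 0, 0, 0]
  gripper: 1
  force: 50

```text
clock: 15.95
tool_pos: [0.4531, 0.0538, 0.1127]
orientation: [[-0.961, 0.275, 0.006], [0.275, 0.961, 0.023], [0.0, 0.024, -1.0]]
force: [-0.6, 4.7, 5.3]
width: 0.243
grasp_force: 48.7
```

Run:
```python
from h import *
where()
r=80;p=None
for th in [1.05,.9,.75,.6,.5,.4,.3,.2,.1,0,-.03]:
    q=np.array([-24+r*np.sin(.1-th),68+r*np.cos(.1-th)])
    if p is not None:print(th,'tool x,z cm',(-(q-p)/10).round(2))
    p=q
```

```text
t 15.95 jig mm [-88.8  46.1 112.7] F [-0.6  4.7  5.3] w 0.243 gf 48.71978580951691 q6 0.2
tool axes in jig
 [[-1.    -0.001 -0.   ]
 [-0.001  1.     0.024]
 [ 0.     0.024 -1.   ]]
0.9 tool x,z cm [-0.77 -0.92]
0.75 tool x,z cm [-0.9 -0.8]
0.6 tool x,z cm [-1.01 -0.65]
0.5 tool x,z cm [-0.72 -0.35]
0.4 tool x,z cm [-0.75 -0.27]
0.3 tool x,z cm [-0.77 -0.2 ]
0.2 tool x,z cm [-0.79 -0.12]
0.1 tool x,z cm [-0.8  -0.04]
0 tool x,z cm [-0.8   0.04]
-0.03 tool x,z cm [-0.24  0.03]
```

Request:
move_arm:
  translation:
    - [-0.77, 0, -0.92]
    - [-0.9, 0, -0.8]
    - [-1.01, 0, -0.65]
    - [-0.72, 0, -0.35]
    - [-0.75, 0, -0.27]
    - [-0.77, 0, -0.2]
    - [0, 0, 0]
  twist: [0, 0, 0, 0, 0, 0, 0]

```text
clock: 16.65
tool_pos: [0.4992, 0.0402, 0.1437]
orientation: [[-0.962, 0.274, 0.002], [0.274, 0.961, 0.025], [0.005, 0.024, -1.0]]
force: [-3.2, 10.2, 3.5]
width: 0.243
grasp_force: 58.0
```

Request:
move_arm:
  translation:
    - [-0.79, 0, -0.12]
    - [-0.8, 0, -0.04]
    - [-0.8, 0, 0.04]
    - [-0.2, 0, 0.02]
    - [0, 0, 0]
    - [0, 0, 0]
  twist: [0, 0, 0, 0, 0, 0]

```text
clock: 17.25
tool_pos: [0.5229, 0.0334, 0.1451]
orientation: [[-0.962, 0.274, 0.002], [0.274, 0.961, 0.024], [0.005, 0.024, -1.0]]
force: [-8.7, 11.5, 10.1]
width: 0.245
grasp_force: 58.2
```

```bash
python3 -c "
from h import *
where();nose()"
```

```text
t 17.25 jig mm [-16.2  45.7 145.1] F [-8.7 11.5 10.1] w 0.245 gf 58.17513942718506 q6 0.17
tool axes in jig
 [[-1.    -0.002 -0.005]
 [-0.002  1.     0.024]
 [ 0.005  0.024 -1.   ]]
ferrule px [241.05882353 244.11764706] [238 241   6   8  34] jig [ 65.9 -17.1]
```

Request:
move_arm:
  translation:
    - [-0.2, 0, 0]
    - [0, 0, 0]
    - [0, 0, 0]
  twist: [0, 0, 0]

```text
clock: 17.6
tool_pos: [0.523, 0.0334, 0.1451]
orientation: [[-0.962, 0.274, -0.001], [0.273, 0.962, 0.025], [0.008, 0.024, -1.0]]
force: [-18.1, 12.5, 16.0]
width: 0.242
grasp_force: 58.5
```

Request:
move_arm:
  translation:
    - [0, 0, 0]
    - [0, 0, 0]
    - [0, 0, 0]
    - [0, 0, 0]
    - [0, 0, 0]
    - [0, 0, 0]
    - [0, 0, -4]
    - [0, 0, -4]
    - [0, 0, -4]
    - [0, 0, -4]
  twist: [0, 0, 0, 0, 0, 0, 0, 0, 0, 0]
  gripper: 0

```text
clock: 18.6
tool_pos: [0.5257, 0.0276, 0.3065]
orientation: [[-0.961, 0.276, 0.005], [0.276, 0.961, 0.022], [0.001, 0.022, -1.0]]
force: [0.9, -0.2, -0.5]
width: 1.0
grasp_force: 0.0
```

Request:
move_arm:
  translation:
    - [3, -3, -3]
    - [3, -3, 0]
    - [3, -3, 0]
    - [0, 0, 0]
    - [0, 0, 0]
    - [0, 0, 0]
  twist: [0, 0, 0, 0, 0, 0]

```text
clock: 19.2
tool_pos: [0.4165, -0.0338, 0.3318]
orientation: [[-0.961, 0.276, 0.005], [0.276, 0.961, 0.022], [0.001, 0.023, -1.0]]
force: [-1.1, 0.1, -0.5]
width: 1.0
grasp_force: 0.0
```

Run:
```python
from h import *
where();nose('pics/s6.png')
s=ctrl.state();w=ctrl.capture('wrist')
np.savez('w6.npz',tool_pos=s['tool_pos'],orientation=s['orientation']);cv2.imwrite('pics/w6.png',w)
a=cv2.resize(cv2.imread('pics/s6.png'),(400,280));b=cv2.resize(w,(400,300))
cv2.imwrite('pics/c6.png',np.hstack([np.vstack([a,np.zeros((20,400,3),np.uint8)]),b]))
```

```text
t 19.2 jig mm [-99.8 -48.2 331.8] F [-1.1  0.1 -0.5] w 1.0 gf 0.0 q6 -0.02
tool axes in jig
 [[-1.    -0.    -0.001]
 [-0.     1.     0.023]
 [ 0.001  0.023 -1.   ]]
ferrule px [240.74358974 244.15384615] [238 241   6   8  39] jig [ 66.  -17.9]
```

View pics/c6.png

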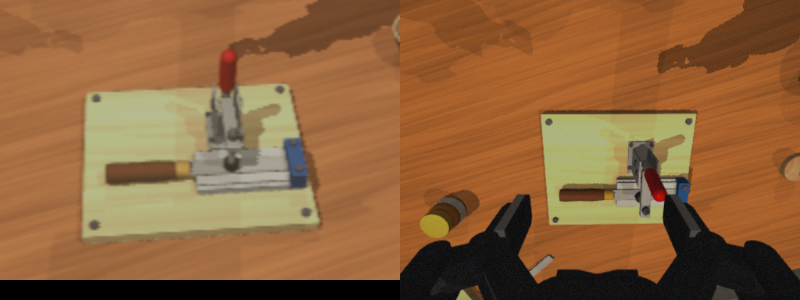

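The clamp stands upright again with the pad on the blade and the nose at the stop. I'll do one numeric check before handing in.

Run:
```python
from h import *
d=np.load('jig.npz')
for n,im in(('before',cv2.imread('pics/scene0.png')),('after',ctrl.capture('scene'))):
    h=cv2.cvtColor(im,cv2.COLOR_BGR2HSV);H,S,V=[h[...,i].astype(int) for i in range(3)]
    m=((H<6)|(H>174))&(S>170)&(V>70);m[:180]=0;m[:,:185]=0;m[:,312:]=0;m[260:]=0
    _,c,st=blob(m);print(n,'red',c,st)
s=dict(np.load('w6.npz'));C=cam('wrist',s);im=cv2.imread('pics/w6.png')
j=lambda uv,z:(d['J'].T@(onz(C,uv,z)[:2]-d['o'])*1000).round(1)
h=cv2.cvtColor(im,cv2.COLOR_BGR2HSV);H,S,V=[h[...,i].astype(int) for i in range(3)]
m=(V<115)&(S>60)&((H<20)|(H>170));m[:235]=0;m[262:]=0;m[:,:190]=0;m[:,275:]=0
_,c,st=blob(m);print('handle',c,st,'butt',j((st[0],c[1]),.033))
b=(H>100)&(H<125)&(S>110);b[:200]=0;b[280:]=0;b[:,:300]=0;b[:,400:]=0
_,c,st=blob(b);print('blue',st,j(c,.048))
```

```text
before red [263.05       194.15833333] [260 185   8  21 120]
after red [263.13709677 194.06451613] [260 185   8  21 124]
handle [236.28503788 247.55681818] [ 204  236   71   22 1056] butt [  57.  -120.1]
blue [353 227  18  33 366] [ 41.2 127.8]
```

Handle is back at its starting (locked) position to 0.1 px, and the butt is at −120.1 mm (expected −120). Handing in.

```bash
python3 -c "
from station import ctrl
print(ctrl.finish_job())"
```

```text
the job is handed in; nothing more can be done
None
```

The job is handed in at about 19 s of the 56 s allowed: I opened the clamp, slid the scraper until its nose was against the stop, and locked the clamp again; the bowl, wax jar and finial were not touched. The judge returned no verdict, and the pad force could not be measured directly.

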